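# Gauge the depth of a blind bore

## Robot

A 6-joint arm with a two-finger parallel gripper is mounted at the origin on the work surface. World frame = base frame: x ahead of the robot, y to its left, z up, the work surface at z = 0. Lengths are in mm, angles in degrees, forces in N, time in s.
With the tool pointing down it reaches from about 300 to 850 mm from the base axis. Payload 4.2 kg.
Tool frame: the origin (TCP) lies midway between the tips of the shut fingers; the grasp point (between the pads) lies env.grip_depth behind it (env.grip_depth is the distance from the TCP to the grasp point, in mm); z points along the fingers, y is the direction in which the jaws open and shut (so a half turn about z gives the same grasp; the last joint's range is limited). The gripper opens to 91 mm and grips with 3 to 60 N. Pads are 32 mm wide; open, the fingers measure 118 mm over their backs; the gripper's body (76 mm by 178 mm) begins 60 mm behind the grasp point.
Start: joints at [-74.313, 18.312, 89.639, -0, 72.044, -1.146], TCP at [166.518, -550.377, 213.976] pointing down, gripper open.
Joint ranges: [-177.97, 177.97], [-48.28, 115.42], [12.27, 149.76], [-77.06, 257.06], [2.81, 150.46], [-146.56, 146.56]. Speed limits (degrees/s): [147.25, 147.25, 180, 180, 180, 180].

## Interface

Orientations are given as [roll, pitch, yaw] about the fixed x, y, z axes, in that order (R = Rz(yaw) Ry(pitch) Rx(roll)).
In Python, from workcell import env, cams, spotter gives the robot as it stands.
- The arm moves only by the tool apply_moves, never from a script. Its argument "plan" is a list of rows, each an object with "jaw": the closure, from 0 (fully open) to 1 (shut); "delta_pos": the shift along the tool's x, y, z in mm, a list of three; "spin": the turn about the tool's z in rad. In form: [{"jaw": jaw, "delta_pos": [dx, dy, dz], "spin": spin}, ...]. A call has exactly 8 rows; each row is the pose to reach, as a shift and turn from the pose measured when the call began, along the tool's axes at that moment; what a row does not reach only later rows make up. A row lasts 1/8 s, in which the tool goes at most 62.5 mm and 10.7 degrees, less where a joint would pass 70% of its speed; a pose out of reach is approached as far as the arm can. A call with a gripper value outside its range is refused whole. The fingers move at their own pace and stop on an object; "squeeze" is the grip in N (left out, the last holds). Time passes only in rows, so rows that repeat a pose let the fingers close, or fill a call up. It gives the time, the measured TCP pose, the force and the opening at its end, in the units of the state.
- env.state(): the state, without advancing time (a new reading comes with each control period).
- cams.grab_frame(name): name is "scene" or "side" or "wrist"; returns the picture (400x640x3 uint8, red, green, blue); there is no depth.
- cams.calibration(name): a dict with "camera_matrix" (3x3 intrinsics, pixels), "rvec" (rotation vector, rad) and "tvec" (3), from world to camera coordinates, as OpenCV has them. Camera axes: x right, y down, z forward; pixel columns grow to the right and rows downward; lengths in mm; the calibration is good to about 2 mm. The wrist camera is an equidistant fisheye: a pixel r from the principal point sees the ray r / f radians off the axis. A picture is of the moment at which its call begins: read the wrist's pose just before it. calibration takes no time and is no camera call; for the wrist camera it gives the pose at the moment of the call.
- env.job_done(): hands the job in, once; it reports no verdict.
Trained networks look in the newest picture that a camera, given by its name, has taken for a name from the list of things; names that differ only in an ending like _2 or _b are one class to them, and where a whole thing is asked for, a point or a joint stands for the part that bears it (a point fixed in the world has none). Each returns a list of dicts, best first, with "confidence" (0 to 1); they miss things now and then, are a little off and sometimes report something else, mostly with a low value. They report only what shows in the picture. A call takes as long as a camera call. They do not tell look-alikes from the thing itself.
- spotter.masks_of(camera, target): "region" (400x640 bool, what is visible of it) and "extent" ([left, top, right, bottom] in pixels, round what is visible of it).
The state is a dict: "time_s": time; "qpos": joint angles; "qvel": joint speeds; "effort": joint torques, N m; "ee_pos": TCP position; "ee_rot": TCP orientation; "force": force on the tool from outside, world axes, zero at the start; "torque": the same for the moment, N m; "gripper_width": finger opening in mm.
Only numpy, scipy, OpenCV 4.12 (cv2) and the standard library are available. Lean on these libraries where they do the work, as an engineer would, in place of code of your own. Each camera call takes 0.05 s, during which the arm holds its last target.

## Task

Check how deep the blind bore in the clamped housing is: take the depth gauge from its stand, set its base flat on the housing's top face with the rod in the bore, and push the rod down with a light hand, never harder than 25 N, until it stops on the bottom of the bore. Leave the gauge standing there by itself, base flat on the face and rod on the bottom, so that I can read it, and leave the other things on the bench alone.

Things in the scene. Friction and masses are not known exactly. Their poses are not given: they have to be found in the camera images.
- gauge_knob (a point): Centre of the depth gauge's knob, where to grip it: upright dark steel knurled cylinder, 16 mm across, 22 mm tall, on top of the rod, always 115 mm above the rod's lower end. The loose gauge (0.42 kg) is a steel T: a flat base beam with a hub on its middle, and a plain rod 10 mm thick that slides up and down through both. z is up along the rod.
- gauge_foot (a point): Centre of the flat underside of the gauge's base, on the rod's axis. The base beam is 90 x 24 mm, 16 mm high; the hub on its middle reaches 33 mm above the underside. z is up along the rod, y along the beam.
- gauge_tip (a point): Middle of the rod's flat lower end (6 mm flat, tapered to the rod's 10 mm over 3.5 mm).
- gauge_rod (a joint): How far the rod is pushed down from its upper stop, in m: 0 to 0.049; 0 to 8 mm at the start. At 0 its end stands 6 mm below the base's underside. Light drag keeps the rod where it is put: about 2 N slides it, less than the base weighs (3 to 4 N). Lifted by the knob, the base sinks to the stop (0) and hangs there. Once the base rests on a face, pushing the knob down slides the rod down; let go, it stays.
- bore_mouth (a point): Centre of the mouth of the upright round bore in the middle of the housing's flat top face (70 x 80 mm, 67 mm above the bench), level with the face. Bore 11.5 mm across with a 1.5 mm chamfer, 1.5 mm wider than the rod. Its depth is not known: 24 to 48 mm, with a hard flat bottom. x, y lie along the face's 70 and 80 mm sides.
- housing: The aluminium housing, clamped by its low feet in a black nest plate (110 x 164 mm); fixed. Origin: the middle of the plate's underside on the bench, straight below the bore. The four dark dots near the top face's corners are 5 mm tapped holes, too small for the rod.
- stand: Grey gauge stand, 80 x 130 mm at the foot, flat top 45 mm above the bench, on which the gauge's base rests with the rod hanging in a 25 mm hole; 4 mm lips at the two ends of the beam; fixed. Origin: the middle of its underside on the bench. y lies along the beam.
- shaft_collar: Bystander, loose: steel ring lying flat, 38 mm across, 14 mm high. Origin: the middle of its underside.
- cross_clamp: Bystander, loose: small aluminium clamp block, 36 x 30 x 30 mm, with a screw at one side. Origin: the middle of its underside.
- parts_bin: Bystander, loose: open grey parts bin with pins, 100 x 140 x 45 mm. Origin: the middle of its underside.
Mind the look-alikes: they are no part of the job. Of the things shaped like the part that bears gauge_knob, the bare steel one is meant.

How it is judged:
By the outcome, as a careful person would: the job done as asked, in the order asked, and still so for the second after the job is handed in, with the robot touching nothing.
It also fails if it takes over 72 s, if anything falls off the work surface, if the arm or the gripper's body presses on something with over 40 N, if the wrist force passes 120 N, or if a joint passes its speed limit or range.

## Working session

There is one attempt and no reset: what is moved stays moved. The work goes in short steps, Python scripts to look and compute and a tool call to move; the robot and the scene stay as the last step left them, time stands still between calls to the robot, and variables do not carry over. Pictures are saved under pics/ and viewed, and the job is handed in when it is done.

Besides the shell and the picture viewer there is one more tool, called after "Emit:" as a command line: name --argument value ..., lists and objects as JSON in quotes. apply_moves: Moves the arm, as the interface text tells. Its arguments: {"type":"object","properties":{"plan":{"type":"array"},"squeeze":{"type":"number"}},"required":["plan"]}

```bash
ls; mkdir -p pics; python3 - <<'E'
from workcell import env,cams,spotter
import cv2
s=env.state();print(s, env.grip_depth)
for n in ["scene","side","wrist"]:
    im=cams.grab_frame(n);cv2.imwrite(f"pics/{n}0.png",im[:,:,::-1])
    c=cams.calibration(n);print(n,c)
E
```

```text
pics
{'time_s': 0.0, 'qpos': array([-7.43115371e+01,  1.83502495e+01,  8.97072061e+01, -1.84654317e-03,
        7.20410615e+01, -1.14553669e+00]), 'qvel': array([-0.04242807,  0.09026512,  0.00025889,  0.11199624,  0.03721374,
       -0.09213358]), 'effort': array([ 6.40698490e-04, -4.12447929e+01, -2.31974530e+01,  7.28936540e-02,
        4.57281992e-02, -1.34942529e-04]), 'ee_pos': array([ 166.3794814 , -549.88122059,  213.1287884 ]), 'ee_rot': array([-1.79901468e+02, -2.14314483e-04,  1.68345702e+01]), 'force': array([-0.52325513, -0.04682506, -0.42590478]), 'torque': array([ 0.01145801, -0.02886423,  0.00171537]), 'gripper_width': 91.26850978037685} 18.8
scene {'camera_matrix': array([[462.65693712,   0.        , 322.2946451 ],
       [  0.        , 462.65693712, 204.86549097],
       [  0.        ,   0.        ,   1.        ]]), 'rvec': array([ 1.66653499,  1.94212137, -0.75550589]), 'tvec': array([ 170.47495084, -324.58225222, 1639.99563073])}
side {'camera_matrix': array([[366.0514719 ,   0.        , 320.12633033],
       [  0.        , 366.0514719 , 204.39386903],
       [  0.        ,   0.        ,   1.        ]]), 'rvec': array([ 0.67234559, -2.44073865,  1.38355121]), 'tvec': array([442.54376943, 284.35350538, 533.55904921])}
wrist {'camera_matrix': array([[309.70691629,   0.        , 323.24306819],
       [  0.        , 309.70691629, 199.31427463],
       [  0.        ,   0.        ,   1.        ]]), 'rvec': array([-2.33118405,  1.73266   ,  0.24728058]), 'tvec': array([-574.84905787,  -29.38456713,  390.58688225])}
```

View pics/scene0.png

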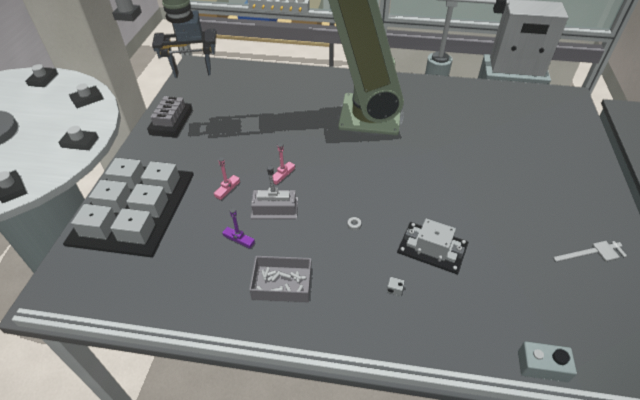

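View pics/side0.png

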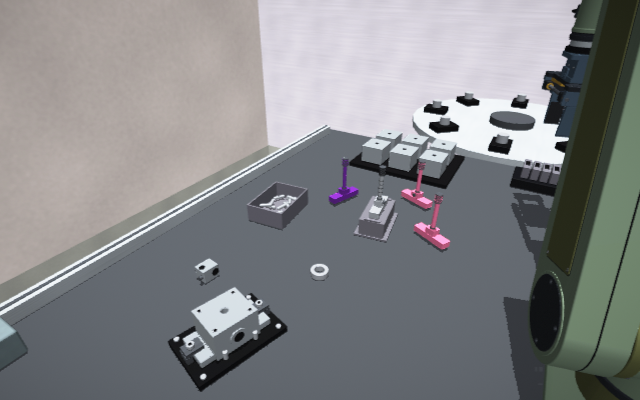

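View pics/wrist0.png

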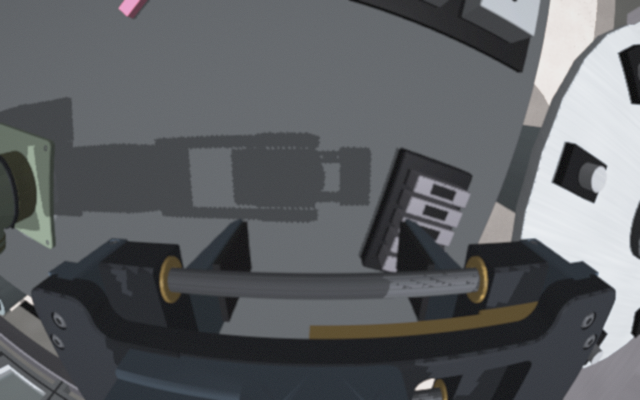

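Scene pixels of what could be taken for the gauge: the bare steel one in the stand (272,190), pink ones (227,185) and (284,170), and a purple one (237,235). I choose the bare steel one. For the housing it is the one in the black nest plate (436,238), not the six blocks at (130,200). I'll check this in close crops.

```bash
cat > h.py <<'E'
import numpy as np,cv2
from workcell import env,cams,spotter
def cal(n):
    c=cams.calibration(n);R=cv2.Rodrigues(c["rvec"])[0];return c["camera_matrix"],R,np.asarray(c["tvec"]).ravel()
def ray(n,uv,C=None):
    K,R,t=C or cal(n);x=(uv[0]-K[0,2])/K[0,0];y=(uv[1]-K[1,2])/K[1,1]
    if n=="wrist":
        r=np.hypot(x,y);d=np.array([x/r*np.sin(r),y/r*np.sin(r),np.cos(r)]) if r>0 else np.array([0,0,1.])
    else: d=np.array([x,y,1.]);d/=np.linalg.norm(d)
    return -R.T@t,R.T@d
def atz(n,uv,z,C=None):
    o,d=ray(n,uv,C);return o+d*(z-o[2])/d[2]
def tri(rays):
    A=np.zeros((3,3));b=np.zeros(3)
    for o,d in rays:
        P=np.eye(3)-np.outer(d,d);A+=P;b+=P@o
    p=np.linalg.solve(A,b);return p,[np.linalg.norm((np.eye(3)-np.outer(d,d))@(p-o)) for o,d in rays]
def proj(n,p,C=None):
    K,R,t=C or cal(n);q=R@np.asarray(p,float)+t
    if n=="wrist":
        r=np.hypot(q[0],q[1]);th=np.arctan2(r,q[2]);return K[:2,2]+K[0,0]*th*q[:2]/max(r,1e-9)
    return K[:2,2]+K[0,0]*q[:2]/q[2]
def crop(im,x,y,w,h,s,f):
    cv2.imwrite(f,cv2.resize(im[y:y+h,x:x+w,::-1],None,fx=s,fy=s,interpolation=cv2.INTER_CUBIC))
E
python3 - <<'E'
from h import *
a=cv2.imread("pics/scene0.png")[:,:,::-1];b=cv2.imread("pics/side0.png")[:,:,::-1]
A=np.zeros((560,800,3),np.uint8)
def put(im,x,y,w,h,s,X,Y): 
    c=cv2.resize(im[y:y+h,x:x+w],None,fx=s,fy=s,interpolation=cv2.INTER_CUBIC);A[Y:Y+c.shape[0],X:X+c.shape[1]]=c
put(a,235,155,80,70,5,0,0);put(a,395,210,80,70,5,400,0)
put(b,345,160,80,56,5,0,350-0-0) if 0 else None
cv2.imwrite("pics/c1.png",A[:350,:,::-1])
A[:]=0
put(b,345,155,57,90,5,0,0);put(b,160,280,130,110,4,285-0,0) if 285+520<=800 else put(b,165,280,128,110,4,286,0)
cv2.imwrite("pics/c2.png",A[:450,:,::-1])
E
```

```text
(no output)
```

View pics/c1.png

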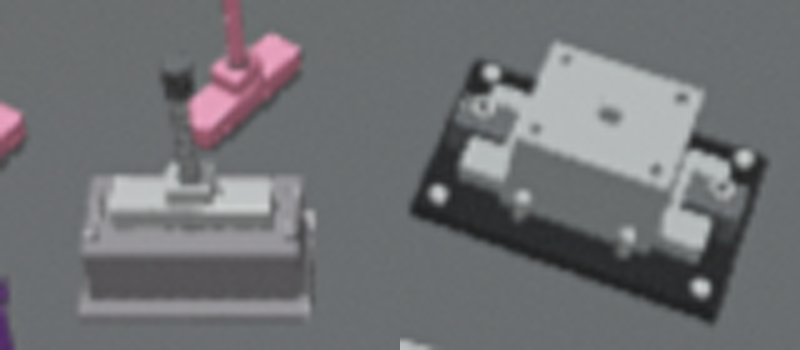

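View pics/c2.png

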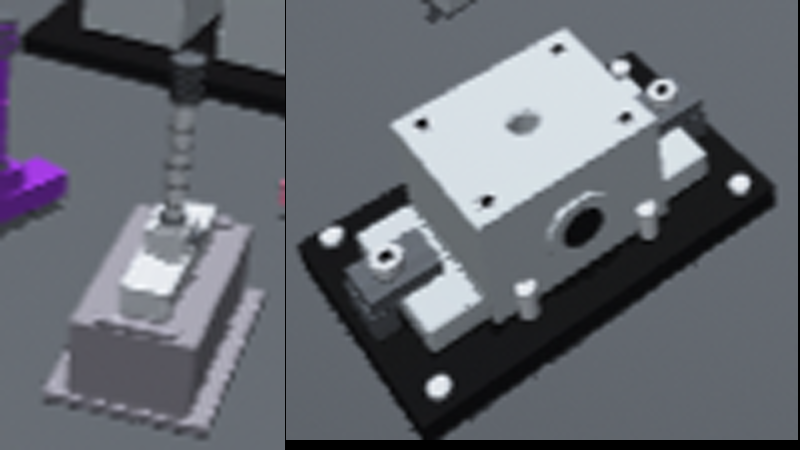

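The left crop shows the bare steel gauge in its grey stand, knob at scene (270.6,170.6) and side (382.4,170.6). The right one shows the clamped housing, bore at scene (437,233) and side (224.3,310.5), with four corner dots. Now I'll triangulate.

```bash
python3 - <<'E'
from h import *
def T(a,b):
    p,r=tri([ray("scene",a),ray("side",b)]);return p.round(1),np.round(r,1)
print("knob",T((270.6,170.6),(382.4,170.6)))
print("bore",T((437,233),(224.3,310.5)))
sc=[(566,60),(683,98),(656,170),(535,128)];sd=[(421,123),(558,48),(626,117),(487,201)]
S=[(395+(x-400)/5,210+y/5) for x,y in sc];D=[(165+(x-286)/4,280+y/4) for x,y in sd]
for q in S: print("sc",atz("scene",q,67).round(1))
for q in D: print("sd",atz("side",q,67).round(1))
print(atz("scene",(437,233),67),atz("side",(224.3,310.5),67))
# beam ends in scene at top of base z=61
for q in [(105,197),(270,197)]: print("beam", atz("scene",(235+q[0]/5,155+q[1]/5),61).round(1))
# stand foot front corners
for q in [(80,318),(307,318)]: print("foot", atz("scene",(235+q[0]/5,155+q[1]/5),0).round(1))
for q in [(120,290),(168,290)]: print("beam side",atz("side",(345+q[0]/5,155+q[1]/5),61).round(1))
E
```

```text
knob (array([ 489.7, -236.3,  147.6]), array([1.9, 1.9]))
bore (array([569.4, 213.3,  64.1]), array([1.3, 1.3]))
sc [538.7 191.6  67. ]
sc [555.6 251.3  67. ]
sc [605.1 236.3  67. ]
sc [587.1 176.   67. ]
sd [601.5 235.2  67. ]
sd [583.1 175.5  67. ]
sd [533.2 190.6  67. ]
sd [551.1 250.   67. ]
[572.66407766 213.92561257  67.        ] [566.83823368 213.78892682  67.        ]
beam [ 503.8 -281.3   61. ]
beam [ 489.9 -190.4   61. ]
foot [ 542.4 -292.8    0. ]
foot [ 523.  -165.8    0. ]
beam side [ 491.6 -184.2   61. ]
beam side [ 472.4 -195.8   61. ]
```

```bash
python3 - <<'E'
from h import *
def T(a,b):
    p,r=tri([ray("scene",a),ray("side",b)]);return p.round(1),np.round(r,1)
print("pink2",T((281,148),(438,199)))
print("pink1",T((222,163),(421,166)))
print("purple",T((233,212),(345,160)))
C=cal("wrist");print(-C[1].T@C[2]);print(C[1].T)
E
```

```text
pink2 (array([ 355.5, -239.3,  111.2]), array([1.2, 1.2]))
pink1 (array([ 441.2, -391.2,  109.4]), array([1.6, 1.6]))
purple (array([ 621.4, -306. ,  116.9]), array([2., 2.]))
[ 243.1335014  -527.32216714  383.0018763 ]
[[ 2.88244847e-01 -9.19454725e-01 -2.67428340e-01]
 [-9.57556631e-01 -2.76907623e-01 -8.00466486e-02]
 [-4.53676863e-04  2.79150815e-01 -9.60247164e-01]]
```

Emit:
apply_moves --plan '[{"jaw":0.3,"delta_pos":[25,-13,-3],"spin":-0.09},{"jaw":0.3,"delta_pos":[50,-26,-5],"spin":-0.18},{"jaw":0.3,"delta_pos":[80,-41,-10],"spin":-0.27},{"jaw":0.3,"delta_pos":[110,-57,-15],"spin":-0.36},{"jaw":0.3,"delta_pos":[140,-72,-20],"spin":-0.45},{"jaw":0.3,"delta_pos":[165,-85,-20],"spin":-0.54},{"jaw":0.3,"delta_pos":[190,-98,-20],"spin":-0.63},{"jaw":0.3,"delta_pos":[200,-103,-20],"spin":-0.7}]' --squeeze 20

```text
time_s: 1.15
ee_pos: [328.8, -392.3, 233.3]
ee_rot: [-179.9, -0.1, 57.2]
force: [-0.9, -0.6, 0.6]
gripper_width: 63.6
```

Emit:
apply_moves --plan '[{"jaw":0.3,"delta_pos":[30,7,0],"spin":-0.1},{"jaw":0.3,"delta_pos":[65,15,0],"spin":-0.2},{"jaw":0.3,"delta_pos":[105,24,0],"spin":-0.32},{"jaw":0.3,"delta_pos":[145,34,0],"spin":-0.45},{"jaw":0.3,"delta_pos":[180,42,0],"spin":-0.57},{"jaw":0.3,"delta_pos":[205,48,0],"spin":-0.68},{"jaw":0.3,"delta_pos":[218,51,0],"spin":-0.724},{"jaw":0.3,"delta_pos":[218,51,0],"spin":-0.724}]'

```text
time_s: 2.15
ee_pos: [489.9, -236.5, 233.2]
ee_rot: [-179.9, -0.1, 98.7]
force: [0.1, 0.2, 0.2]
gripper_width: 64.2
```

```bash
python3 - <<'E'
from h import *
s=env.state();print(s['time_s'],s['ee_pos'].round(1),s['ee_rot'].round(2),s['qpos'].round(1),s['force'])
c=cams.calibration("wrist")
for n in ["wrist","side","scene"]:
    im=cams.grab_frame(n);cv2.imwrite(f"pics/{n}1.png",im[:,:,::-1])
print(proj("wrist",[489.7,-236.3,147.6]),proj("wrist",s['ee_pos']))
E
```

```text
2.15 [ 489.9 -236.5  233.2] [-1.7995e+02 -1.2000e-01  9.8660e+01] [-27.   14.9  91.7   0.1  73.5 -35.7] [0.0650849  0.16435936 0.21817265]
[323.04613019 203.25807573] [323.12919473 244.92605998]
```

View pics/wrist1.png

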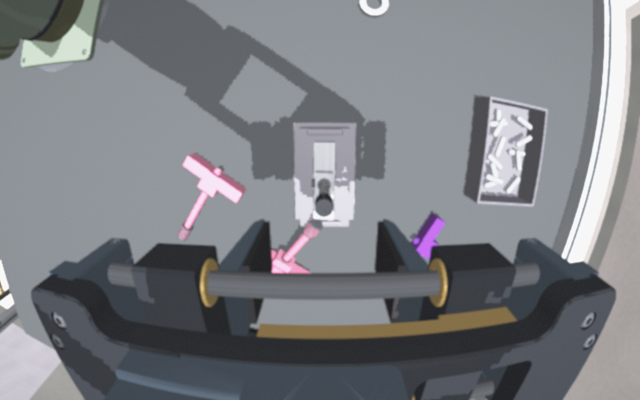

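View pics/side1.png

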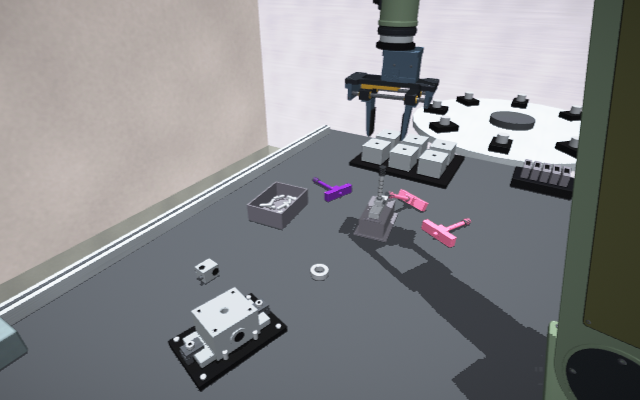

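```bash
python3 - <<'E'
from h import *
a=cv2.imread("pics/wrist1.png")[:,:,::-1];crop(a,270,110,120,130,4,"pics/w1c.png")
b=cv2.imread("pics/side1.png")[:,:,::-1];crop(b,300,110,180,140,4,"pics/s1c.png")
E
```

```text
(no output)
```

View pics/w1c.png

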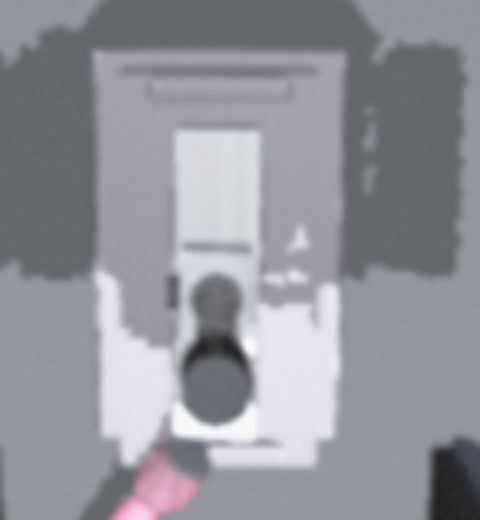

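View pics/s1c.png

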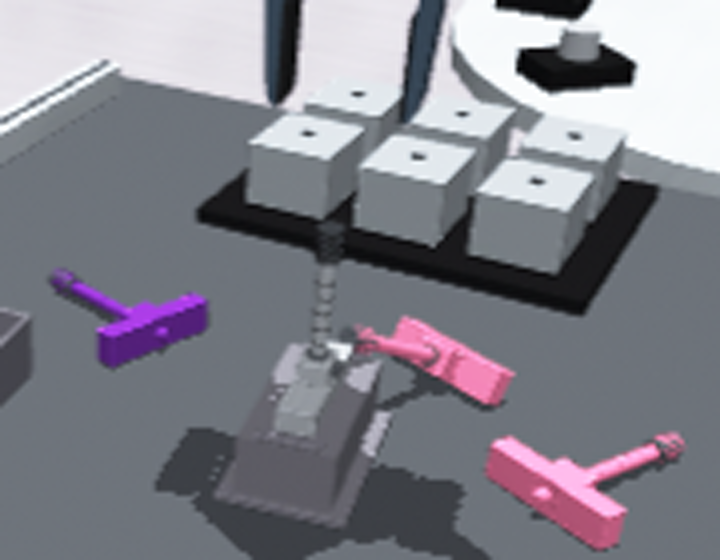

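The look-alikes have toppled by themselves (the arm was never near the purple one). The steel gauge still stands in its stand, knob top at wrist (324,206). One pink knob lies by the −y end of the stand, at wrist (312,230).

```bash
python3 - <<'E'
from h import *
print(atz("wrist",(324.2,205.8),157),atz("wrist",(324.2,205.8),150))
for z in (145,150): print(z,atz("side",(382.3,110+242/4+0.),z), proj("side",[490,-236.5,z]))
# pink knob: stereo wrist(312,230) side(300+362/4,110+340/4)
print(tri([ray("wrist",(312,230)),ray("side",(390.5,195))]))
# beam direction from wrist edges
C=cal("wrist")
for q in [(175,130),(260,130)]: print(atz("wrist",(270+q[0]/4,110+q[1]/4),61))
print(proj("wrist",[489.9,-236.5,61]))
E
```

```text
[ 490.5715858  -235.52514362  157.        ] [ 490.90913915 -237.68422064  150.        ]
145 [ 491.97105461 -245.46222218  145.        ] [381.60806306 172.13525027]
150 [ 488.36953961 -235.49455571  150.        ] [381.80683753 170.1778879 ]
(array([ 484.32938468, -300.00809558,   55.08437272]), [np.float64(1.2199562660545966), np.float64(1.2199562660545746)])
[ 472.95413363 -194.50216983   61.        ]
[ 496.16884679 -191.02982582   61.        ]
[323.31831309 181.257992  ]
```

Emit:
apply_moves --plan '[{"jaw":0.3,"delta_pos":[0.3,0.4,10],"spin":0},{"jaw":0.3,"delta_pos":[0.3,0.4,30],"spin":0},{"jaw":0.3,"delta_pos":[0.3,0.4,55],"spin":0},{"jaw":0.3,"delta_pos":[0.3,0.4,75],"spin":0},{"jaw":0.3,"delta_pos":[0.3,0.4,90],"spin":0},{"jaw":0.3,"delta_pos":[0.3,0.4,100],"spin":0},{"jaw":0.3,"delta_pos":[0.3,0.4,104],"spin":0},{"jaw":0.3,"delta_pos":[0.3,0.4,104],"spin":0}]' --squeeze 30

```text
time_s: 3.3
ee_pos: [489.6, -237.0, 129.6]
ee_rot: [-180.0, -0.1, 98.6]
force: [-0.0, -0.2, -0.3]
gripper_width: 64.3
```

Emit:
apply_moves --plan '[{"jaw":0.6,"delta_pos":[0,0,0],"spin":0},{"jaw":0.75,"delta_pos":[0,0,0],"spin":0},{"jaw":0.9,"delta_pos":[0,0,0],"spin":0},{"jaw":1,"delta_pos":[0,0,0],"spin":0},{"jaw":1,"delta_pos":[0,0,0],"spin":0},{"jaw":1,"delta_pos":[0,0,0],"spin":0},{"jaw":1,"delta_pos":[0,0,0],"spin":0},{"jaw":1,"delta_pos":[0,0,0],"spin":0}]'

```text
time_s: 4.3
ee_pos: [489.8, -237.0, 129.6]
ee_rot: [-180.0, -0.1, 98.5]
force: [1.5, 0.5, 0.1]
gripper_width: 14.9
```

```bash
python3 - <<'E'
from h import *
s=env.state();print(s['time_s'],s['ee_pos'].round(1),s['gripper_width'],s['force'])
im=cams.grab_frame("wrist");A=cv2.resize(im[110:240,250:390],None,fx=3,fy=3)
im=cams.grab_frame("side");B=cv2.resize(im[110:240,320:440],None,fx=3,fy=3)
cv2.imwrite("pics/g2.png",np.hstack([A,B])[:,:,::-1])
E
```

```text
4.3 [ 489.8 -237.   129.6] 14.896209092856393 [1.50985709 0.53131965 0.05341537]
```

View pics/g2.png

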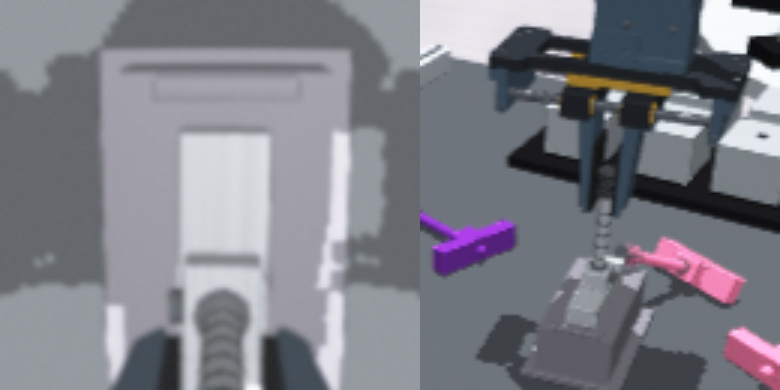

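Emit:
apply_moves --plan '[{"jaw":1,"delta_pos":[0,0,-4],"spin":0},{"jaw":1,"delta_pos":[0,0,-10],"spin":0},{"jaw":1,"delta_pos":[0,0,-20],"spin":0},{"jaw":1,"delta_pos":[0,0,-35],"spin":0},{"jaw":1,"delta_pos":[0,0,-55],"spin":0},{"jaw":1,"delta_pos":[0,0,-75],"spin":0},{"jaw":1,"delta_pos":[0,0,-88],"spin":0},{"jaw":1,"delta_pos":[0,0,-90],"spin":0}]'

```text
time_s: 5.4
ee_pos: [490.2, -237.4, 220.9]
ee_rot: [179.9, -0.0, 98.6]
force: [-0.7, 0.1, -4.8]
gripper_width: 15.0
```

```bash
python3 - <<'E'
from h import *
s=env.state();print(s['time_s'],s['ee_pos'].round(1),s['gripper_width'],s['force'])
im=cams.grab_frame("wrist");A=cv2.resize(im[110:240,250:390],None,fx=3,fy=3)
im=cams.grab_frame("side");B=cv2.resize(im[80:210,320:440],None,fx=3,fy=3)
cv2.imwrite("pics/g3.png",np.hstack([A,B])[:,:,::-1])
E
```

```text
5.4 [ 490.2 -237.4  220.9] 15.038318688996778 [-0.66852287  0.14255872 -4.78194802]
```

View pics/g3.png

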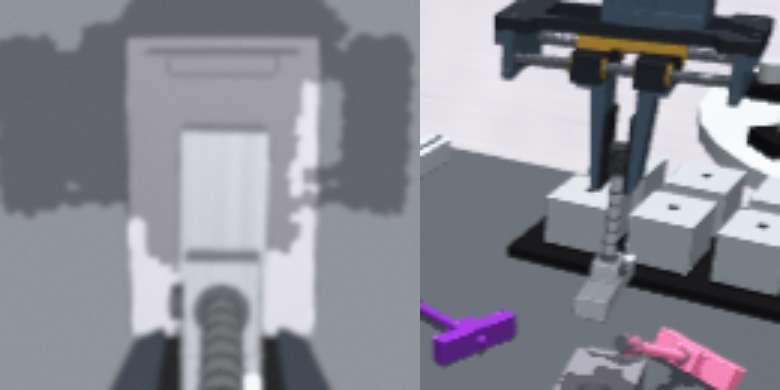

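Emit:
apply_moves --plan '[{"jaw":1,"delta_pos":[8,2,-3],"spin":0.03},{"jaw":1,"delta_pos":[25,7,-8],"spin":0.07},{"jaw":1,"delta_pos":[50,15,-15],"spin":0.12},{"jaw":1,"delta_pos":[80,24,-15],"spin":0.17},{"jaw":1,"delta_pos":[110,33,-15],"spin":0.22},{"jaw":1,"delta_pos":[140,42,-15],"spin":0.27},{"jaw":1,"delta_pos":[170,51,-15],"spin":0.32},{"jaw":1,"delta_pos":[200,60,-15],"spin":0.37}]'

```text
time_s: 6.5
ee_pos: [518.7, -29.3, 233.8]
ee_rot: [-179.8, -0.1, 77.3]
force: [0.5, 0.3, -4.4]
gripper_width: 15.5
```

Emit:
apply_moves --plan '[{"jaw":1,"delta_pos":[25,-2,0],"spin":0.03},{"jaw":1,"delta_pos":[55,-4,0],"spin":0.05},{"jaw":1,"delta_pos":[85,-7,0],"spin":0.054},{"jaw":1,"delta_pos":[108,-9,0],"spin":0.054},{"jaw":1,"delta_pos":[122,-10,0],"spin":0.054},{"jaw":1,"delta_pos":[128,-10,0],"spin":0.054},{"jaw":1,"delta_pos":[128,-10,0],"spin":0.054},{"jaw":1,"delta_pos":[128,-10,0],"spin":0.054}]'

```text
time_s: 7.5
ee_pos: [537.0, 97.0, 233.9]
ee_rot: [-179.8, -0.0, 74.1]
force: [0.4, 0.7, -3.7]
gripper_width: 15.4
```

```bash
python3 - <<'E'
from h import *
s=env.state();print(s['time_s'],s['ee_pos'].round(1),s['ee_rot'].round(2),s['gripper_width'],s['force'])
print(proj("wrist",[569.4,213.5,67]))
im=cams.grab_frame("wrist");cv2.imwrite("pics/w4.png",im[:,:,::-1])
im=cams.grab_frame("side");cv2.imwrite("pics/s4.png",im[:,:,::-1])
E
```

```text
7.5 [537.   97.  233.9] [-1.7981e+02 -3.0000e-02  7.4120e+01] 15.444920768703671 [ 0.40706902  0.71307517 -3.74768307]
[321.99765286  73.51615369]
```

View pics/w4.png

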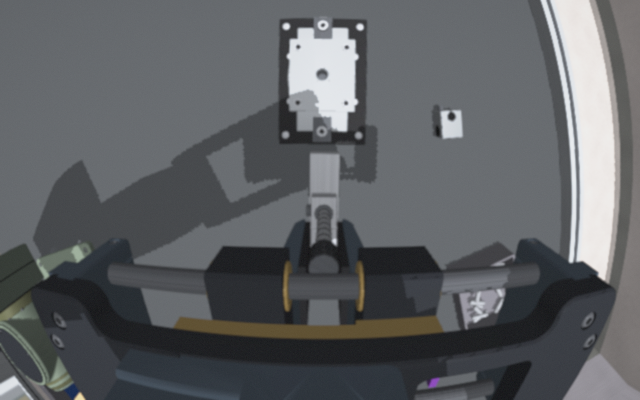

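View pics/s4.png

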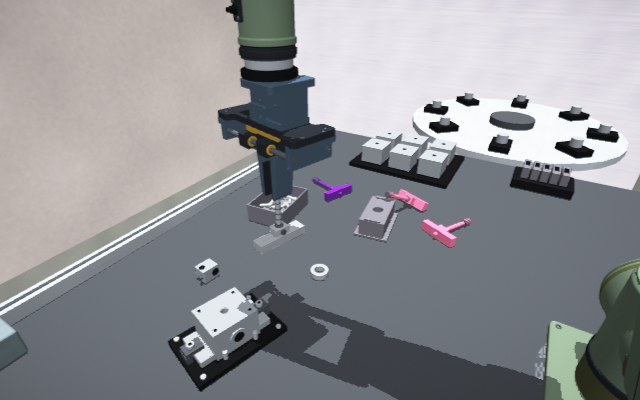

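The wrist camera shows the bore at about (322,73.5), exactly where it was predicted. The side camera shows the gauge hanging upright and level. Next is a crop to refine the bore and the gauge's pose in hand.

```bash
python3 - <<'E'
from h import *
a=cv2.imread("pics/w4.png")[:,:,::-1];crop(a,270,10,110,130,4,"pics/w4c.png")
b=cv2.imread("pics/s4.png")[:,:,::-1];crop(b,220,150,110,110,5,"pics/s4c.png")
E
```

```text
(no output)
```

View pics/w4c.png

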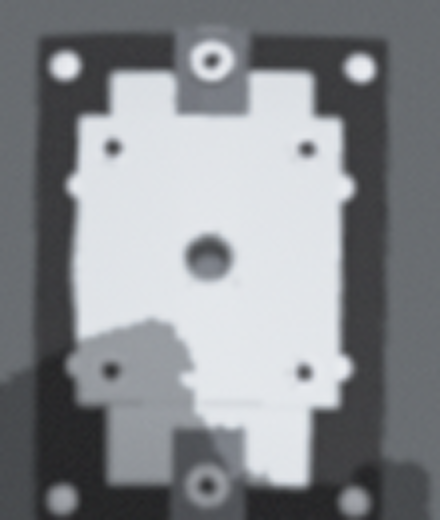

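View pics/s4c.png

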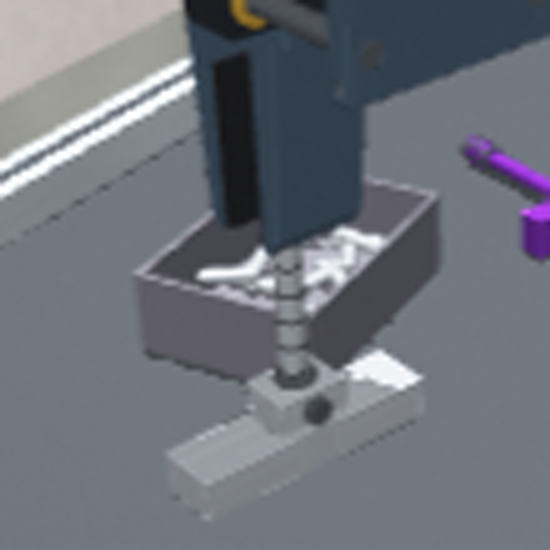

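```bash
python3 - <<'E'
from h import *
f=lambda q:(270+(q[0]+.5)/4-.5,10+(q[1]+.5)/4-.5)
P=[atz("wrist",f(q),67) for q in [(209,257),(113,148),(307,148),(304,372),(111,371)]]
for p in P: print(p.round(1))
print("mean",np.mean(P[1:],0)); e=P[1]-P[4]; print("yaw y",np.degrees(np.arctan2(e[1],e[0])))
e=P[2]-P[3]; print(np.degrees(np.arctan2(e[1],e[0])))
# rod vertical check in side
s=env.state();x,y,z=s['ee_pos']
for h in [-5,-60,-62,-97+6]: 
    u=proj("side",[x,y,z+h]);print(h,((u-[220,150])*5).round(1))
print(proj("wrist",[x,y,z-62]),proj("wrist",[x,y,z+18.8]))
E
```

```text
[569.3 213.3  67. ]
[553.1 250.   67. ]
[602.9 235.7  67. ]
[585.1 176.2  67. ]
[535.5 190.8  67. ]
mean [569.14316293 213.15410729  67.        ]
yaw y 73.46566804069565
73.34781423179307
-5 [285.5 233.6]
-60 [294.7 377.9]
-62 [295.  382.9]
-91 [299.5 453.4]
[322.27345697 213.67718238] [321.39213287 261.32193107]
```

Emit:
apply_moves --plan '[{"jaw":1,"delta_pos":[15,0,0],"spin":0},{"jaw":1,"delta_pos":[40,0,0],"spin":0.012},{"jaw":1,"delta_pos":[70,0,5],"spin":0.012},{"jaw":1,"delta_pos":[95,-0.5,15],"spin":0.012},{"jaw":1,"delta_pos":[112,-0.7,25],"spin":0.012},{"jaw":1,"delta_pos":[120.7,-0.7,38],"spin":0.012},{"jaw":1,"delta_pos":[120.7,-0.7,48],"spin":0.012},{"jaw":1,"delta_pos":[120.7,-0.7,54],"spin":0.012}]'

```text
time_s: 8.6
ee_pos: [568.8, 212.6, 179.1]
ee_rot: [-179.7, 0.0, 73.4]
force: [-0.7, -0.0, -4.8]
gripper_width: 15.4
```

```bash
python3 - <<'E'
from h import *
s=env.state();print(s['time_s'],s['ee_pos'].round(1),s['ee_rot'].round(2),s['gripper_width'],s['force'])
x,y,z=s['ee_pos']
b=cams.grab_frame("side");crop(b,160,240,150,110,5,"pics/s5.png")
a=cams.grab_frame("scene");crop(a,390,170,90,100,5,"pics/c5.png")
print("bore",(proj("side",[569.4,213.3,67])-[160,240])*5,(proj("scene",[569.4,213.3,67])-[390,170])*5)
for h in [-62,-91,-97]: print("exp",(proj("side",[x,y,z+h])-[160,240])*5,(proj("scene",[x,y,z+h])-[390,170])*5)
E
```

```text
8.6 [568.8 212.6 179.1] [-1.7975e+02  4.0000e-02  7.3400e+01] 15.358974427174802 [-0.66214544 -0.0157175  -4.79204179]
bore [316.62302077 348.38244575] [233.68723346 309.96265088]
exp [298.39083887 232.37387481] [250.38074242 245.46257048]
exp [310.88194502 300.46513087] [239.77791567 282.69333315]
exp [313.38620631 314.11630752] [237.63235259 290.22726267]
```

View pics/s5.png

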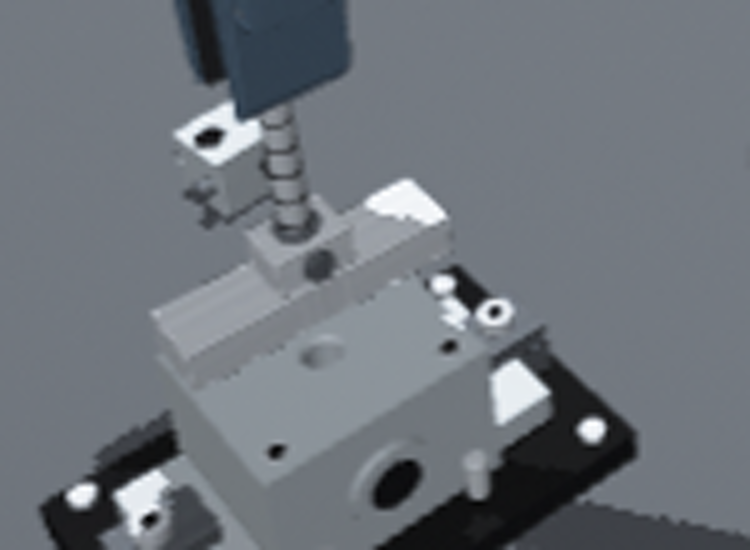

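View pics/c5.png

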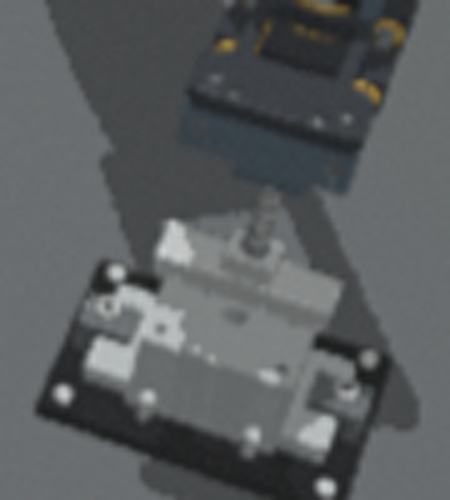

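```bash
python3 - <<'E'
from h import *
b=cams.grab_frame("side");a=cams.grab_frame("scene")
cv2.imwrite("pics/side6.png",b[:,:,::-1]);cv2.imwrite("pics/scene6.png",a[:,:,::-1])
A=cv2.resize(b[255:325,195:245],None,fx=8,fy=8,interpolation=cv2.INTER_CUBIC)
B=cv2.resize(a[200:245,420:460],None,fx=8,fy=8,interpolation=cv2.INTER_CUBIC)
C=np.zeros((560,720,3),np.uint8);C[:,:400]=A;C[:360,400:]=B
C=np.clip(C*1.4,0,255).astype(np.uint8)
cv2.imwrite("pics/z6.png",C[:,:,::-1])
for n in("side","scene"):
    p=np.array([569.4,213.3,67]);u=proj(n,p);print(n,u,[ (proj(n,p+d)-u).round(2) for d in np.eye(3)])
E
```

```text
side [223.32460415 309.67648915] [array([-0.46, -0.24]), array([-0.44,  0.41]), array([-0.08, -0.44])]
scene [436.73744669 231.99253018] [array([0. , 0.3]), array([0.39, 0.05]), array([ 0.07, -0.25])]
```

View pics/z6.png

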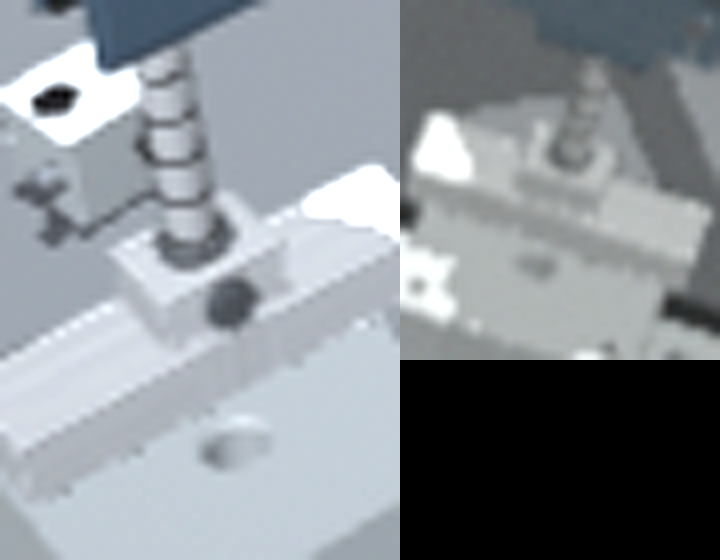

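Emit:
apply_moves --plan '[{"jaw":1,"delta_pos":[0,0,2],"spin":0},{"jaw":1,"delta_pos":[0,0,4],"spin":0},{"jaw":1,"delta_pos":[0,0,6],"spin":0},{"jaw":1,"delta_pos":[0,0,8],"spin":0},{"jaw":1,"delta_pos":[0,0,10],"spin":0},{"jaw":1,"delta_pos":[0,0,12],"spin":0},{"jaw":1,"delta_pos":[0,0,13],"spin":0},{"jaw":1,"delta_pos":[0,0,13.5],"spin":0}]'

```text
time_s: 9.8
ee_pos: [569.4, 213.0, 166.9]
ee_rot: [-179.8, -0.1, 73.4]
force: [-0.5, -0.1, -4.3]
gripper_width: 15.4
```

```bash
cat > look.py <<'E'
from h import *
import sys
s=env.state();print(s['time_s'],s['ee_pos'].round(2),s['ee_rot'].round(2),s['gripper_width'].round(1),s['force'].round(1),s['torque'].round(2))
b=cams.grab_frame("side");a=cams.grab_frame("scene")
A=cv2.resize(b[255:325,180:260],None,fx=6,fy=6,interpolation=cv2.INTER_CUBIC)
B=cv2.resize(a[200:250,415:465],None,fx=6,fy=6,interpolation=cv2.INTER_CUBIC)
C=np.zeros((420,780,3),np.uint8);C[:,:480]=A;C[:300,480:]=B
C=np.clip(C*1.3,0,255).astype(np.uint8)
cv2.imwrite(f"pics/{sys.argv[1]}.png",C[:,:,::-1])
E
python3 look.py z7
```

```text
Traceback (most recent call last):
  File "look.py", line 3, in <module>
    s=env.state();print(s['time_s'],s['ee_pos'].round(2),s['ee_rot'].round(2),s['gripper_width'].round(1),s['force'].round(1),s['torque'].round(2))
                                                                              ^^^^^^^^^^^^^^^^^^^^^^^^
AttributeError: 'float' object has no attribute 'round'
```

```bash
sed -i "s/s\['gripper_width'\].round(1)/round(s['gripper_width'],1)/" look.py; python3 look.py z7
```

```text
9.8 [569.44 212.97 166.9 ] [-1.7984e+02 -5.0000e-02  7.3380e+01] 15.4 [-0.5 -0.1 -4.3] [-0.03 -0.08  0.03]
```

View pics/z7.png

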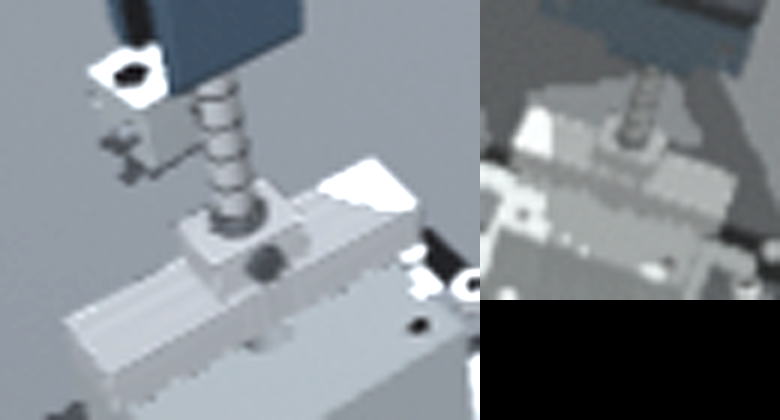

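Emit:
apply_moves --plan '[{"jaw":1,"delta_pos":[-0.4,-0.2,1],"spin":0},{"jaw":1,"delta_pos":[-0.4,-0.2,2],"spin":0},{"jaw":1,"delta_pos":[-0.4,-0.2,3],"spin":0},{"jaw":1,"delta_pos":[-0.4,-0.2,3.5],"spin":0},{"jaw":1,"delta_pos":[-0.4,-0.2,4],"spin":0},{"jaw":1,"delta_pos":[-0.4,-0.2,4.5],"spin":0},{"jaw":1,"delta_pos":[-0.4,-0.2,5],"spin":0},{"jaw":1,"delta_pos":[-0.4,-0.2,5],"spin":0}]'

```text
time_s: 10.9
ee_pos: [569.1, 212.7, 161.9]
ee_rot: [-179.8, -0.0, 73.4]
force: [0.1, 1.1, -4.5]
gripper_width: 15.1
```

Emit:
apply_moves --plan '[{"jaw":1,"delta_pos":[0,0,0.5],"spin":0},{"jaw":1,"delta_pos":[0,0,1],"spin":0},{"jaw":1,"delta_pos":[0,0,1.3],"spin":0},{"jaw":1,"delta_pos":[0,0,1.6],"spin":0},{"jaw":1,"delta_pos":[0,0,2],"spin":0},{"jaw":1,"delta_pos":[0,0,2.3],"spin":0},{"jaw":1,"delta_pos":[0,0,2.5],"spin":0},{"jaw":1,"delta_pos":[0,0,2.5],"spin":0}]'

```text
time_s: 11.9
ee_pos: [569.1, 212.6, 159.4]
ee_rot: [-179.8, -0.0, 73.4]
force: [-0.5, 0.9, -4.4]
gripper_width: 15.3
```

```bash
python3 look.py z8
```

```text
11.9 [569.06 212.63 159.37] [-1.7984e+02 -5.0000e-02  7.3380e+01] 15.3 [-0.5  0.9 -4.4] [ 0.02 -0.05 -0.04]
```

View pics/z8.png

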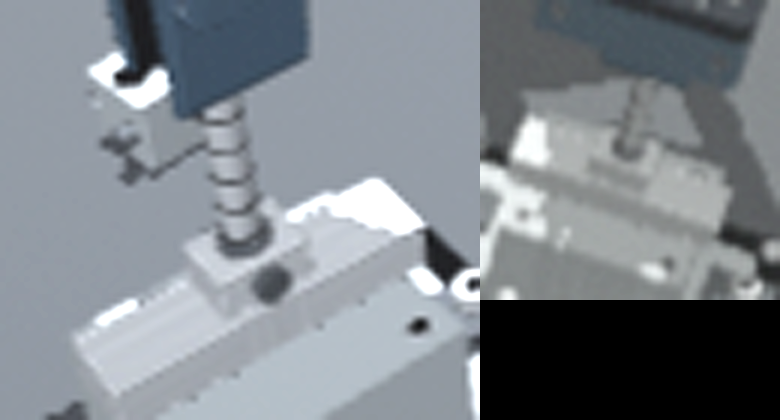

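Emit:
apply_moves --plan '[{"jaw":1,"delta_pos":[0,0,0.5],"spin":0},{"jaw":1,"delta_pos":[0,0,1],"spin":0},{"jaw":1,"delta_pos":[0,0,1.5],"spin":0},{"jaw":1,"delta_pos":[0,0,2],"spin":0},{"jaw":1,"delta_pos":[0,0,2.5],"spin":0},{"jaw":1,"delta_pos":[0,0,3],"spin":0},{"jaw":1,"delta_pos":[0,0,3],"spin":0},{"jaw":1,"delta_pos":[0,0,3],"spin":0}]'

```text
time_s: 13.0
ee_pos: [569.0, 212.6, 156.3]
ee_rot: [-179.8, -0.0, 73.4]
force: [-0.5, -0.8, -4.7]
gripper_width: 15.2
```

Emit:
apply_moves --plan '[{"jaw":1,"delta_pos":[0,0,0.4],"spin":0},{"jaw":1,"delta_pos":[0,0,0.8],"spin":0},{"jaw":1,"delta_pos":[0,0,1.2],"spin":0},{"jaw":1,"delta_pos":[0,0,1.6],"spin":0},{"jaw":1,"delta_pos":[0,0,2],"spin":0},{"jaw":1,"delta_pos":[0,0,2.4],"spin":0},{"jaw":1,"delta_pos":[0,0,2.4],"spin":0},{"jaw":1,"delta_pos":[0,0,2.4],"spin":0}]'

```text
time_s: 14.0
ee_pos: [569.1, 212.6, 153.9]
ee_rot: [-179.8, -0.0, 73.4]
force: [-1.5, -1.6, 0.9]
gripper_width: 14.9
```

```bash
python3 look.py z9
```

```text
14.0 [569.06 212.63 153.91] [-1.7983e+02 -4.0000e-02  7.3380e+01] 14.9 [-1.5 -1.6  0.9] [-0.3   0.28  0.05]
```

View pics/z9.png

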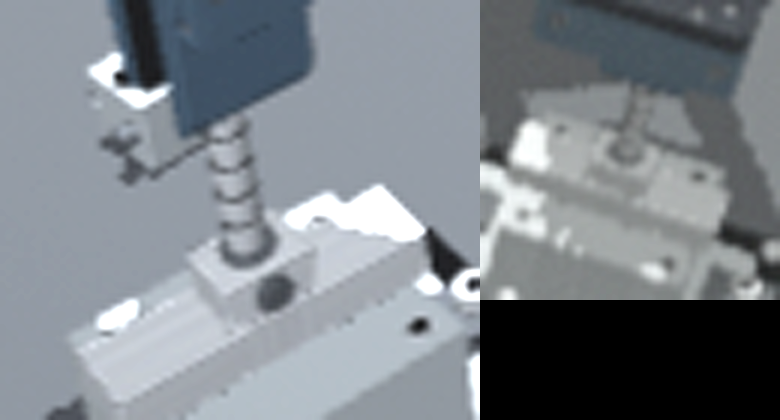

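The base has landed: the vertical force went from −4.7 to +0.9 N and no gap shows. I'll lower the grip force so the pads slip well below 25 N, ease the side load, and push the rod down.

Emit:
apply_moves --plan '[{"jaw":1,"delta_pos":[-0.3,-0.2,0],"spin":0},{"jaw":1,"delta_pos":[-0.3,-0.2,1],"spin":0},{"jaw":1,"delta_pos":[-0.3,-0.2,2],"spin":0},{"jaw":1,"delta_pos":[-0.3,-0.2,3],"spin":0},{"jaw":1,"delta_pos":[-0.3,-0.2,4],"spin":0},{"jaw":1,"delta_pos":[-0.3,-0.2,5],"spin":0},{"jaw":1,"delta_pos":[-0.3,-0.2,6],"spin":0},{"jaw":1,"delta_pos":[-0.3,-0.2,6],"spin":0}]' --squeeze 9

```text
time_s: 15.1
ee_pos: [568.7, 212.4, 147.7]
ee_rot: [-179.8, -0.0, 73.4]
force: [-0.1, -1.9, 1.2]
gripper_width: 15.5
```

```bash
python3 look.py z10
```

```text
15.1 [568.72 212.42 147.72] [-1.7982e+02 -4.0000e-02  7.3380e+01] 15.5 [-0.1 -1.9  1.2] [-0.32  0.11  0.01]
```

View pics/z10.png

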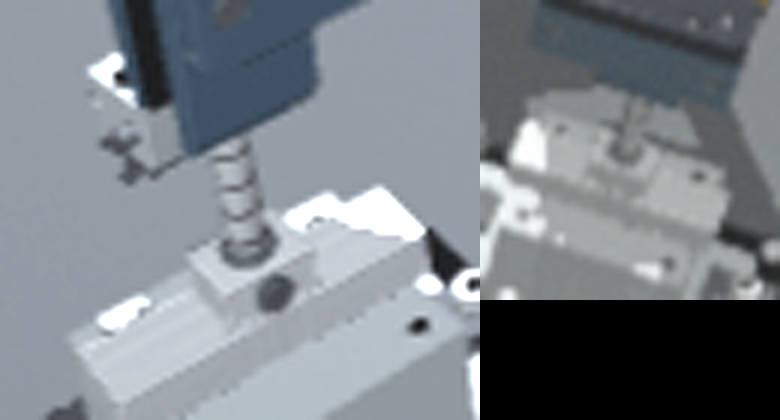

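Emit:
apply_moves --plan '[{"jaw":1,"delta_pos":[-0.4,0,1],"spin":0},{"jaw":1,"delta_pos":[-0.4,0,2],"spin":0},{"jaw":1,"delta_pos":[-0.4,0,3],"spin":0},{"jaw":1,"delta_pos":[-0.4,0,4],"spin":0},{"jaw":1,"delta_pos":[-0.4,0,5],"spin":0},{"jaw":1,"delta_pos":[-0.4,0,6],"spin":0},{"jaw":1,"delta_pos":[-0.4,0,7],"spin":0},{"jaw":1,"delta_pos":[-0.4,0,7.5],"spin":0}]'

```text
time_s: 16.2
ee_pos: [568.7, 212.2, 140.2]
ee_rot: [-179.8, -0.1, 73.4]
force: [-0.6, -0.1, 3.5]
gripper_width: 15.4
```

Emit:
apply_moves --plan '[{"jaw":1,"delta_pos":[0,0,0.3],"spin":0},{"jaw":1,"delta_pos":[0,0,0.6],"spin":0},{"jaw":1,"delta_pos":[0,0,0.9],"spin":0},{"jaw":1,"delta_pos":[0,0,1.2],"spin":0},{"jaw":1,"delta_pos":[0,0,1.5],"spin":0},{"jaw":1,"delta_pos":[0,0,1.8],"spin":0},{"jaw":1,"delta_pos":[0,0,2],"spin":0},{"jaw":1,"delta_pos":[0,0,2],"spin":0}]'

```text
time_s: 17.2
ee_pos: [568.6, 212.2, 138.2]
ee_rot: [-179.8, -0.1, 73.4]
force: [-0.7, -0.4, 2.1]
gripper_width: 15.7
```

Emit:
apply_moves --plan '[{"jaw":1,"delta_pos":[0,0,0.3],"spin":0},{"jaw":1,"delta_pos":[0,0,0.6],"spin":0},{"jaw":1,"delta_pos":[0,0,0.9],"spin":0},{"jaw":1,"delta_pos":[0,0,1.2],"spin":0},{"jaw":1,"delta_pos":[0,0,1.5],"spin":0},{"jaw":1,"delta_pos":[0,0,1.8],"spin":0},{"jaw":1,"delta_pos":[0,0,2],"spin":0},{"jaw":1,"delta_pos":[0,0,2],"spin":0}]'

```text
time_s: 18.2
ee_pos: [568.6, 212.2, 136.1]
ee_rot: [-179.8, -0.0, 73.4]
force: [-0.2, -0.6, 3.0]
gripper_width: 15.6
```

Emit:
apply_moves --plan '[{"jaw":1,"delta_pos":[0,0,0.3],"spin":0},{"jaw":1,"delta_pos":[0,0,0.6],"spin":0},{"jaw":1,"delta_pos":[0,0,0.9],"spin":0},{"jaw":1,"delta_pos":[0,0,1.2],"spin":0},{"jaw":1,"delta_pos":[0,0,1.5],"spin":0},{"jaw":1,"delta_pos":[0,0,1.8],"spin":0},{"jaw":1,"delta_pos":[0,0,2],"spin":0},{"jaw":1,"delta_pos":[0,0,2],"spin":0}]'

```text
time_s: 19.2
ee_pos: [568.6, 212.2, 134.0]
ee_rot: [-179.8, -0.0, 73.4]
force: [-0.4, 0.3, 2.3]
gripper_width: 15.6
```

Emit:
apply_moves --plan '[{"jaw":1,"delta_pos":[0,0,0.3],"spin":0},{"jaw":1,"delta_pos":[0,0,0.6],"spin":0},{"jaw":1,"delta_pos":[0,0,0.9],"spin":0},{"jaw":1,"delta_pos":[0,0,1.2],"spin":0},{"jaw":1,"delta_pos":[0,0,1.5],"spin":0},{"jaw":1,"delta_pos":[0,0,1.8],"spin":0},{"jaw":1,"delta_pos":[0,0,2],"spin":0},{"jaw":1,"delta_pos":[0,0,2],"spin":0}]'

```text
time_s: 20.2
ee_pos: [568.6, 212.2, 132.0]
ee_rot: [-179.8, -0.0, 73.4]
force: [-0.8, 0.0, 2.1]
gripper_width: 15.5
```

Emit:
apply_moves --plan '[{"jaw":1,"delta_pos":[0,0,0.3],"spin":0},{"jaw":1,"delta_pos":[0,0,0.6],"spin":0},{"jaw":1,"delta_pos":[0,0,0.9],"spin":0},{"jaw":1,"delta_pos":[0,0,1.2],"spin":0},{"jaw":1,"delta_pos":[0,0,1.5],"spin":0},{"jaw":1,"delta_pos":[0,0,1.8],"spin":0},{"jaw":1,"delta_pos":[0,0,2],"spin":0},{"jaw":1,"delta_pos":[0,0,2],"spin":0}]'

```text
time_s: 21.2
ee_pos: [568.6, 212.2, 130.0]
ee_rot: [-179.8, -0.0, 73.4]
force: [-0.7, -0.8, 2.2]
gripper_width: 16.0
```

Emit:
apply_moves --plan '[{"jaw":1,"delta_pos":[0,0,0.3],"spin":0},{"jaw":1,"delta_pos":[0,0,0.6],"spin":0},{"jaw":1,"delta_pos":[0,0,0.9],"spin":0},{"jaw":1,"delta_pos":[0,0,1.2],"spin":0},{"jaw":1,"delta_pos":[0,0,1.5],"spin":0},{"jaw":1,"delta_pos":[0,0,1.8],"spin":0},{"jaw":1,"delta_pos":[0,0,2],"spin":0},{"jaw":1,"delta_pos":[0,0,2],"spin":0}]'

```text
time_s: 22.2
ee_pos: [568.6, 212.2, 127.9]
ee_rot: [-179.8, -0.0, 73.4]
force: [-0.4, -1.1, 2.7]
gripper_width: 15.4
```

```bash
python3 look.py z11
```

```text
22.2 [568.57 212.2  127.94] [-1.7982e+02 -5.0000e-02  7.3380e+01] 15.4 [-0.4 -1.1  2.7] [-0.    0.04  0.02]
```

View pics/z11.png

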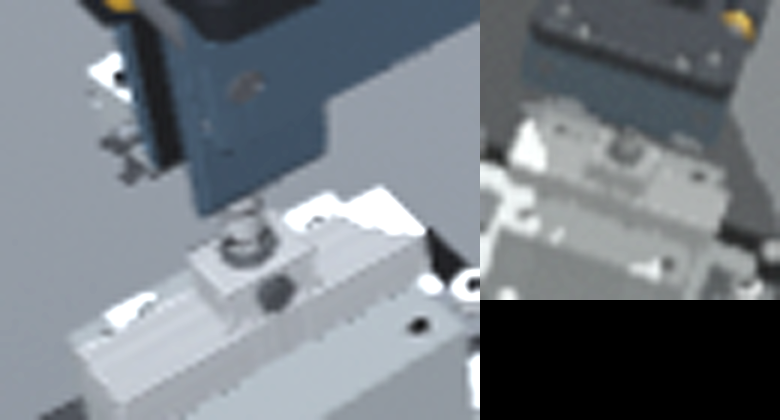

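The base is unmoved and flat, and the rod is going down with the fingers (2–3 N, which matches the drag). I'll continue.

Emit:
apply_moves --plan '[{"jaw":1,"delta_pos":[0,0,0.3],"spin":0},{"jaw":1,"delta_pos":[0,0,0.6],"spin":0},{"jaw":1,"delta_pos":[0,0,0.9],"spin":0},{"jaw":1,"delta_pos":[0,0,1.2],"spin":0},{"jaw":1,"delta_pos":[0,0,1.5],"spin":0},{"jaw":1,"delta_pos":[0,0,1.8],"spin":0},{"jaw":1,"delta_pos":[0,0,2],"spin":0},{"jaw":1,"delta_pos":[0,0,2],"spin":0}]'

```text
time_s: 23.3
ee_pos: [568.6, 212.2, 125.9]
ee_rot: [-179.8, -0.0, 73.4]
force: [-1.3, 0.7, 2.4]
gripper_width: 15.5
```

Emit:
apply_moves --plan '[{"jaw":1,"delta_pos":[0,0,0.3],"spin":0},{"jaw":1,"delta_pos":[0,0,0.6],"spin":0},{"jaw":1,"delta_pos":[0,0,0.9],"spin":0},{"jaw":1,"delta_pos":[0,0,1.2],"spin":0},{"jaw":1,"delta_pos":[0,0,1.5],"spin":0},{"jaw":1,"delta_pos":[0,0,1.8],"spin":0},{"jaw":1,"delta_pos":[0,0,2],"spin":0},{"jaw":1,"delta_pos":[0,0,2],"spin":0}]'

```text
time_s: 24.3
ee_pos: [568.6, 212.2, 123.9]
ee_rot: [-179.8, -0.0, 73.4]
force: [-0.6, 0.3, 2.1]
gripper_width: 15.7
```

Emit:
apply_moves --plan '[{"jaw":1,"delta_pos":[0,0,0.3],"spin":0},{"jaw":1,"delta_pos":[0,0,0.6],"spin":0},{"jaw":1,"delta_pos":[0,0,0.9],"spin":0},{"jaw":1,"delta_pos":[0,0,1.2],"spin":0},{"jaw":1,"delta_pos":[0,0,1.5],"spin":0},{"jaw":1,"delta_pos":[0,0,1.8],"spin":0},{"jaw":1,"delta_pos":[0,0,2],"spin":0},{"jaw":1,"delta_pos":[0,0,2],"spin":0}]'

```text
time_s: 25.3
ee_pos: [568.6, 212.2, 121.8]
ee_rot: [-179.8, -0.0, 73.4]
force: [-0.8, -0.6, 3.7]
gripper_width: 15.3
```

Emit:
apply_moves --plan '[{"jaw":1,"delta_pos":[0,0,0.3],"spin":0},{"jaw":1,"delta_pos":[0,0,0.6],"spin":0},{"jaw":1,"delta_pos":[0,0,0.9],"spin":0},{"jaw":1,"delta_pos":[0,0,1.2],"spin":0},{"jaw":1,"delta_pos":[0,0,1.5],"spin":0},{"jaw":1,"delta_pos":[0,0,1.8],"spin":0},{"jaw":1,"delta_pos":[0,0,2],"spin":0},{"jaw":1,"delta_pos":[0,0,2],"spin":0}]'

```text
time_s: 26.3
ee_pos: [568.7, 212.2, 120.7]
ee_rot: [-179.9, -0.1, 73.4]
force: [-1.9, -1.2, 6.8]
gripper_width: 15.6
```

Emit:
apply_moves --plan '[{"jaw":1,"delta_pos":[0,0,0.3],"spin":0},{"jaw":1,"delta_pos":[0,0,0.6],"spin":0},{"jaw":1,"delta_pos":[0,0,0.9],"spin":0},{"jaw":1,"delta_pos":[0,0,1.2],"spin":0},{"jaw":1,"delta_pos":[0,0,1.2],"spin":0},{"jaw":1,"delta_pos":[0,0,1.2],"spin":0},{"jaw":1,"delta_pos":[0,0,1.2],"spin":0},{"jaw":1,"delta_pos":[0,0,1.2],"spin":0}]'

```text
time_s: 27.3
ee_pos: [568.8, 212.2, 120.7]
ee_rot: [-179.9, -0.1, 73.4]
force: [-2.1, -0.3, 9.1]
gripper_width: 15.9
```

Emit:
apply_moves --plan '[{"jaw":1,"delta_pos":[0,0,0.4],"spin":0},{"jaw":1,"delta_pos":[0,0,0.8],"spin":0},{"jaw":1,"delta_pos":[0,0,1.2],"spin":0},{"jaw":1,"delta_pos":[0,0,1.5],"spin":0},{"jaw":1,"delta_pos":[0,0,1.7],"spin":0},{"jaw":1,"delta_pos":[0,0,1.7],"spin":0},{"jaw":1,"delta_pos":[0,0,1.7],"spin":0},{"jaw":1,"delta_pos":[0,0,1.7],"spin":0}]'

```text
time_s: 28.3
ee_pos: [568.9, 212.2, 120.6]
ee_rot: [-179.9, -0.1, 73.4]
force: [-3.2, -1.6, 11.8]
gripper_width: 15.2
```

The rod has stopped: the TCP stays at z = 120.6–120.7 while the push rises 6.8 → 9.1 → 11.8 N. Now I'll relax, then open the jaws in place.

Emit:
apply_moves --plan '[{"jaw":1,"delta_pos":[0,0,0.4],"spin":0},{"jaw":1,"delta_pos":[0,0,0.3],"spin":0},{"jaw":1,"delta_pos":[0,0,0.3],"spin":0},{"jaw":1,"delta_pos":[0,0,0.3],"spin":0},{"jaw":0.8,"delta_pos":[0,0,0.3],"spin":0},{"jaw":0.7,"delta_pos":[0,0,0.3],"spin":0},{"jaw":0.6,"delta_pos":[0,0,0.3],"spin":0},{"jaw":0.5,"delta_pos":[0,0,0.3],"spin":0}]'

```text
time_s: 29.3
ee_pos: [568.9, 212.2, 120.0]
ee_rot: [-179.9, -0.1, 73.4]
force: [0.3, -0.4, 0.4]
gripper_width: 43.4
```

```bash
python3 look.py z12; python3 -c "
from h import *
a=cams.grab_frame('wrist');crop(a,230,130,180,140,4,'pics/w12.png')"
```

```text
29.3 [568.86 212.19 120.  ] [-1.7993e+02 -1.2000e-01  7.3380e+01] 43.4 [ 0.3 -0.4  0.4] [-0.01 -0.1   0.02]
```

View pics/z12.png

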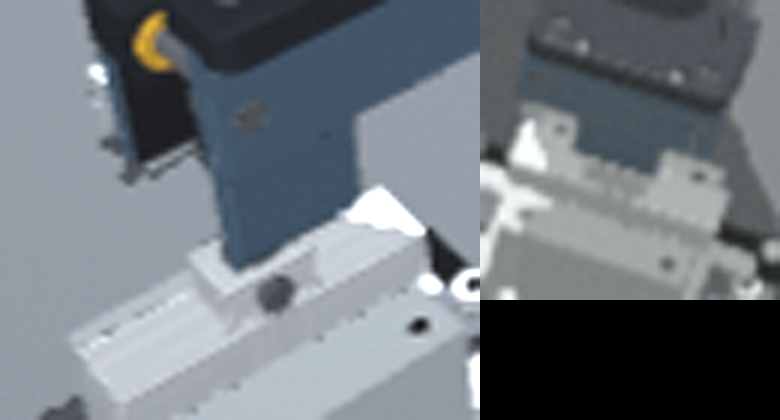

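View pics/w12.png

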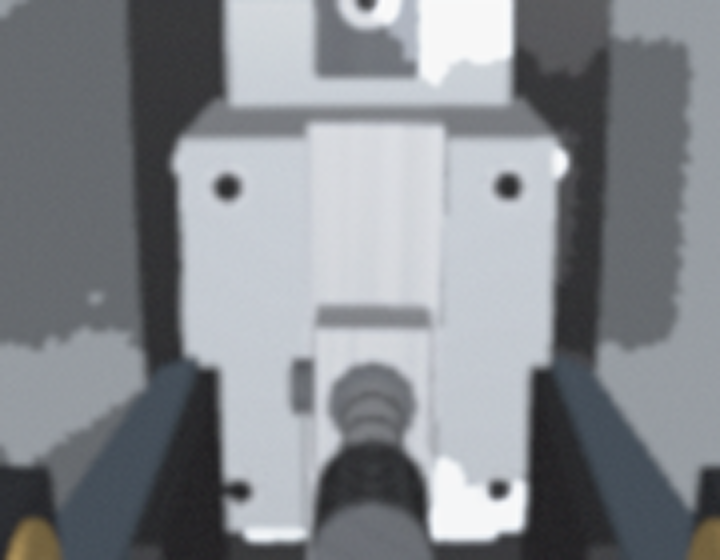

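The jaws are clear of the knob and the beam lies flat on the face between the four holes. Retreating straight up.

Emit:
apply_moves --plan '[{"jaw":0.45,"delta_pos":[0,0,-5],"spin":0},{"jaw":0.45,"delta_pos":[0,0,-15],"spin":0},{"jaw":0.45,"delta_pos":[0,0,-30],"spin":0},{"jaw":0.45,"delta_pos":[0,0,-50],"spin":0},{"jaw":0.45,"delta_pos":[0,0,-75],"spin":0},{"jaw":0.45,"delta_pos":[0,0,-95],"spin":0},{"jaw":0.45,"delta_pos":[-20,0,-110],"spin":0},{"jaw":0.45,"delta_pos":[-50,0,-120],"spin":0}]'

```text
time_s: 30.45
ee_pos: [554.3, 163.0, 241.4]
ee_rot: [180.0, -0.1, 73.4]
force: [-0.3, -0.4, -0.5]
gripper_width: 50.2
```

```bash
python3 - <<'E'
from h import *
s=env.state();print(s['time_s'],s['ee_pos'].round(1),s['force'].round(1))
w=cams.grab_frame("wrist");crop(w,240,50,160,160,4,"pics/w13.png")
Cw=cal("wrist")
b=cams.grab_frame("side");crop(b,160,220,140,120,5,"pics/s13.png")
a=cams.grab_frame("scene");crop(a,390,180,90,90,6,"pics/c13.png")
E
```

```text
30.45 [554.3 163.  241.4] [-0.3 -0.4 -0.5]
```

View pics/s13.png

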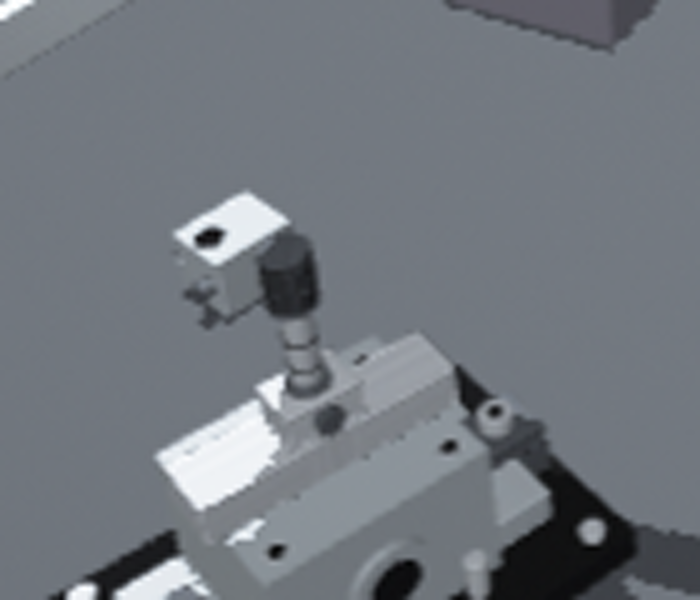

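View pics/w13.png

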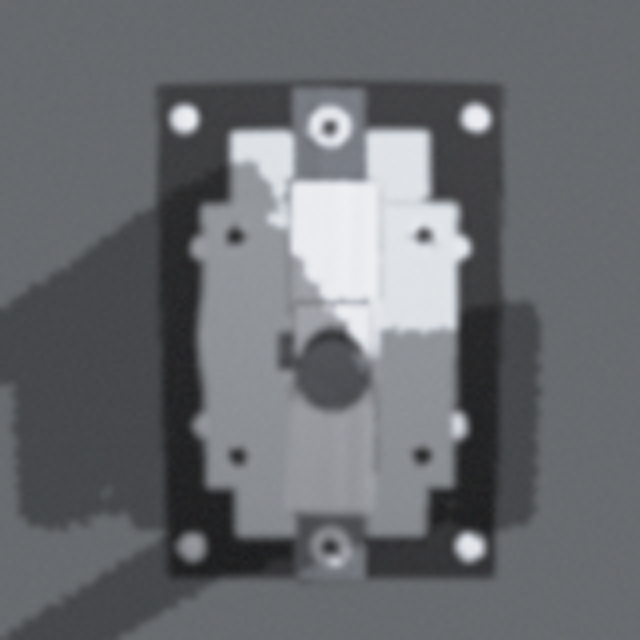

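View pics/c13.png

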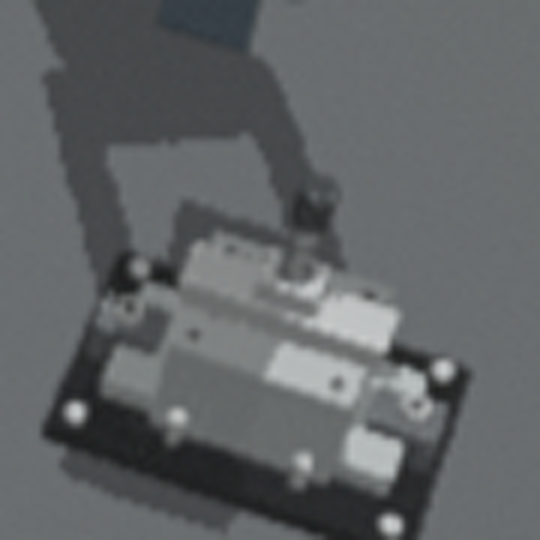

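```bash
python3 - <<'E'
from h import *
k=(160+289.5/5-.5,220+276.5/5-.5)
ks=(390+317/6-.5,180+205/6-.5)
print("knob side/scene",tri([ray("side",k),ray("scene",ks)]))
for z in (131,140,150): print(z,proj("side",[568.9,212.2,z]),k)
print(env.state()['time_s']); print(env.job_done())
E
```

```text
knob side/scene (array([570.00716934, 213.06805487, 139.85530331]), [np.float64(0.9815293061831065), np.float64(0.9815293061830755)])
131 [218.56694721 279.47731917] (217.4, 274.8)
140 [217.74523627 274.99013334] (217.4, 274.8)
150 [216.81588835 269.91516531] (217.4, 274.8)
30.6
the job is handed in; nothing more can be done
None
```

The steel gauge is standing by itself on the housing, base flat on the top face and rod on the bottom of the bore. I handed the job in at 30.6 s.

- **Push:** The rod slid down at about 2–4 N. It then stopped: the tool stayed at z ≈ 120.6 mm while the push rose from 6.8 to 11.8 N. The highest push I read was 11.8 N; readings come only at the end of each move.
- **After letting go:** The side and wrist pictures show the gauge upright and the beam flat along the face. The cameras put the knob about 140 mm above the bench. That matches the 139.4 mm from the arm.
- **Depth:** This works out to roughly 40–42 mm, but read the gauge for the true value. Three of my estimates give 40 to 42.6 mm.
- **Small side forces:** While pushing, the side force reached about 3 N. It fell to about zero when I relaxed the push, before the jaws opened.

The three coloured look-alike gauges fell over soon after the start. The arm was well above them and nowhere near the purple one, and I touched none of them. One pink gauge came to rest with its knob against the end of the stand. I did not touch the other things on the bench.

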